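# Clear the drying jar and hold the flip drawer open at the mark

### The job

The hearing aid drying jar stands in the way of the pale blue flip drawer: first move it, kept upright, onto the round teal coaster, set it down there without dropping it so that it stands wholly on the coaster, and let it go. Then press the drawer's orange spring lever down until the top of its pad is level with the green marker on the post beside it, and finish while still holding the lever there, so that the drawer stays open at that setting. Work the drawer only by its lever (nothing may push on the drawer front), do not shift the green marker, and leave everything else where it is.

Things in the scene. Friction and masses are not known exactly. Their poses are not given: they have to be found in the camera images.
- unit: Pale blue flip drawer unit, 140 deep (x) x 220 wide (y) x 100 mm high, fixed on the white shelf board, whose top is at world z = 12 mm. Origin: centre of its underside. +z is up; its -x side is the drawer front, facing roughly the robot. On its -y side are the spring lever and the marker post (unit frame x = -60, y = -190 mm, 8 mm thick, 105 mm high).
- drawer: Tilting drawer front, a deeper blue panel 204 wide x 86 mm high, with a white bar 9 mm proud near its top. Origin: middle of its lower edge, its hinge (unit frame x = -71, z = 3 mm). Upright at rest. The lever moves it: its top tips out towards the unit's -x by 1.6 rad per rad of lever travel, at most 0.7 rad. Nothing may push on it.
- lever: Spring lever on the unit's -y side. Origin: its pivot (unit frame x = 40, y = -150, z = 62 mm). A white arm runs to the unit's -x and ends in an orange pad 44 (x) x 40 (y) x 8 mm, centred 100 mm from the pivot. At rest it slopes up 0.22 rad; pressing turns it down, at most 0.44 rad. The spring pushes back: about 3 N at the pad at first, 9 N at the stop.
- pad (a point): Centre of the top face of the lever's orange pad. At rest 88 mm above the shelf top (unit frame x = -57, y = -150, z = 88 mm), about 44 mm lower when fully pressed. Press here from above, straight down, for instance with the closed fingertips.
- mark (a point): Mid height of the green marker collar (18 mm across, 6 mm high, small green tab pointing at the pad) on the upright steel post, 40 mm to the unit's -y side of the pad centre. Set somewhere 56 to 74 mm above the shelf top; the pad top is to be held level with it (within 4 mm in height). It stays where it is set unless pushed.
- jar: Clear plastic hearing aid drying jar, upright cylinder 56 mm across and 81 mm tall (clear body 56 mm, grey-blue twist cap 22 mm of the same diameter, white 4 x 28 mm rib on top), 80 to 150 g. Origin: centre of its underside. It stands on the shelf 15 to 22 mm in front of the drawer front.
- coaster: Round teal coaster, 96 mm across and 4 mm thick, fixed flat on the shelf to the left or right. Origin: centre of its underside, so its top is 4 mm above it.
- cup: White ceramic toothbrush cup with two toothbrushes, 68 mm across, 175 mm tall in all, on the +y half of the unit's top, its edge 40 mm or more behind the drawer front. Leave alone. Origin: centre of its underside.
- comb: Metal fine-tooth comb, 110 x 32 x 4 mm, lying on top of the unit. Leave alone. Origin: centre of its underside.
- nail_brush: Wooden nail brush, 95 x 40 x 43 mm, bristles down on the shelf, on the side where the coaster is not. Leave alone. Origin: centre of its underside.
- lotion: Amber bottle, 52 mm across, 150 mm tall, at the left on the shelf. Leave alone. Origin: centre of its underside.
- tumbler: Green tumbler, 70 mm across, 90 mm tall, at the right on the shelf. Leave alone. Origin: centre of its underside.
- cream: Blue tin, 64 mm across, 40 mm tall, right on the shelf. Leave alone. Origin: centre of its underside.
Not all that is in view belongs to the job. Leave any purple look-alike of the jar alone.

How it is judged:
By the outcome, as a careful person would: the job done as asked, in the order asked, and still so for the second after the job is handed in, while the arm keeps its last pose, push and grip.
It also fails if it takes over 54 s, if anything falls off the work surface, if the arm or the gripper's body presses on something with over 40 N, if the wrist force passes 120 N, or if a joint passes its speed limit or range.

### The arm

A 7-joint arm with a two-finger parallel gripper is mounted at the origin on the work surface. World frame = base frame: x ahead of the robot, y to its left, z up, the work surface at z = 0. Lengths are in m, angles in degrees, forces in N, time in s.
With the tool pointing down it reaches from about 0.425 to 0.825 m from the base axis. Payload 3.6 kg.
Tool frame: the origin (TCP) lies on the centre line of the jaws, within the pads' length; the fingertips stand 19 mm ahead of it and the grasp point (between the pads) is the TCP; z points along the fingers, y is the line along which they close (so a half turn about z gives the same grasp; the last joint's range is limited). The gripper opens to 93 mm and grips with 3 to 60 N. Pads are 15 mm wide; open, the fingers measure 128 mm over their backs; the gripper's body (75 mm by 188 mm) begins 65 mm behind the grasp point.
Start: joints at [75.544, 35.231, -0.722, 81.555, 0.464, 63.22, -2.315], TCP at [0.146, -0.633, 0.238] pointing down, gripper open.
Joint ranges: [-178.69, 178.69], [-17.37, 117.87], [-77.05, 75.6], [15.02, 138.74], [-78.02, 258.01], [0.78, 113.62], [-162.83, 162.83]. Speed limits (degrees/s): [159.86, 159.86, 180, 180, 180, 180, 180].

### API

Orientations are given as a 3x3 rotation matrix whose columns are the frame's x, y, z axes.
In Python, from rig import arm, snapshot, camera_params gives the robot as it stands.
- The arm moves only by the tool servo_tool, never from a script. Its argument "increments" is a list of rows, each a list of 7 numbers: the shift along the tool's x, y, z in m, then the turn, a rotation vector about the tool's x, y, z in rad, then the finger opening in m, from 0 to 0.093. A call has exactly 5 rows; each row shifts and turns the commanded pose from where the row before left it, along the tool's axes as they then stand; what a row does not reach is not made up. A row lasts 1/8 s, in which the tool goes at most 62.5 mm and 10.7 degrees, less where a joint would pass 70% of its speed; a pose out of reach is approached as far as the arm can. A call with a gripper value outside its range is refused whole. The fingers move at their own pace and stop on an object; the grip force is fixed at half the most. Time passes only in rows, so rows that do not move let the fingers close, or fill a call up. It gives the time, the measured TCP pose, the force, the opening and the grip force at its end, in the units of the state.
- arm.get_state(): the state, without advancing time (a new reading comes with each control period).
- snapshot(name): name is "side" or "top"; returns the picture (384x512x3 uint8, red, green, blue); there is no depth.
- camera_params(name): a dict with "fx", "fy", "cx", "cy" (pixels), "R" (3x3) and "t" (3): a world point X has camera coordinates R X + t. Camera axes: x right, y down, z forward; pixel columns grow to the right and rows downward; lengths in m; the calibration is good to about 2 mm. A picture is of the moment at which its call begins. camera_params takes no time and is no camera call.
- arm.job_done(): hands the job in; it is judged then, once.
The state is a dict: "time": time; "joint_positions": joint angles; "qd": joint speeds; "joint_efforts": joint torques, N m; "tool_pos": TCP position; "orientation": TCP orientation; "contact_force": force on the tool from outside, world axes, zero at the start; "moment": the same for the moment, N m; "finger_gap": opening from 0.0 (shut) to 1.0 (fully open); "gripper_force": force on a finger pad.
Only numpy, scipy, OpenCV 4.12 (cv2) and the standard library are available. Lean on these libraries where they do the work, as an engineer would, in place of code of your own. Each camera call takes 0.05 s, during which the arm holds its last target. There are 200 camera calls.

## Working session

There is one attempt and no reset: what is moved stays moved. The work goes in short steps, Python scripts to look and compute and a tool call to move; the robot and the scene stay as the last step left them, time stands still between calls to the robot, and variables do not carry over. Pictures are saved under pics/ and viewed, at most 10 in all, crops included, and the job is handed in when it is done.

Besides the shell and the picture viewer there is one more tool, called after "Call:" as name(argument=value, ...) on one line, values as JSON. servo_tool: Moves the arm, as the interface text tells. Its arguments: {"type":"object","properties":{"increments":{"type":"array"}},"required":["increments"]}

```bash
mkdir -p pics; python3 - <<'E'
from rig import arm,snapshot,camera_params
import cv2,numpy as np
for n in("side","top"):
    cv2.imwrite(f"pics/{n}0.png",cv2.resize(snapshot(n)[:,:,::-1],(800,600),interpolation=cv2.INTER_CUBIC))
    p=camera_params(n);print(n,{k:np.round(v,3).tolist() for k,v in p.items()})
s=arm.get_state();print(s["time"],s["tool_pos"],np.round(s["orientation"],3).tolist(),s["finger_gap"])
E
```

```text
side {'fx': 450.306, 'fy': 450.306, 'cx': 256.857, 'cy': 190.468, 'R': [[-0.976, -0.217, -0.009], [-0.163, 0.759, -0.63], [0.143, -0.614, -0.776]], 't': [0.471, 0.134, 1.298]}
top {'fx': 404.039, 'fy': 404.039, 'cx': 256.016, 'cy': 193.601, 'R': [[-0.001, -1.0, -0.007], [-0.998, 0.002, -0.055], [0.055, 0.007, -0.998]], 't': [-0.012, 0.482, 1.25]}
0.1 [ 0.14540809 -0.63284733  0.23661196] [[0.975, 0.224, -0.001], [0.224, -0.975, 0.002], [-0.0, -0.002, -1.0]] 1.000483605964916
```

View pics/side0.png

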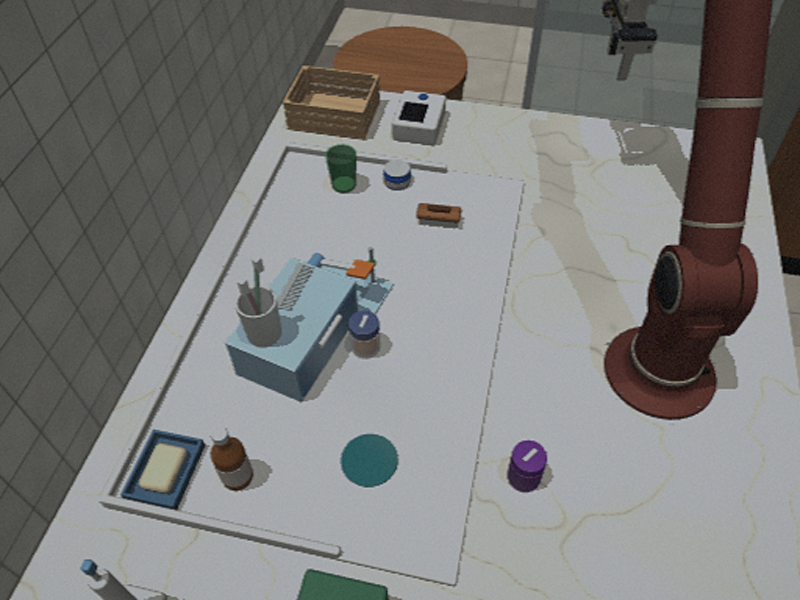

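View pics/top0.png

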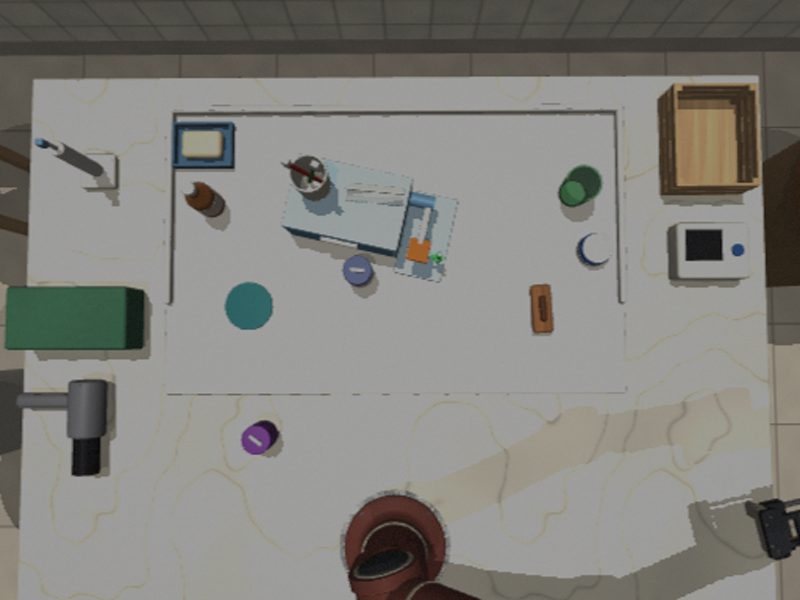

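Side view: jar cap at about (364,322), coaster (369,460), orange pad (360,268), post at (372,262). Top view: jar cap (357,268), coaster (249,306), pad (419,250), green marker (437,258), with the unit yawed about 13°. Next I'll segment these for precise positions.

```bash
cat > h.py <<'E'
import numpy as np,cv2
from rig import arm,snapshot,camera_params
P={n:camera_params(n) for n in("side","top")}
def proj(n,X):
    p=P[n];c=np.array(p["R"])@X+p["t"];return np.array([p["fx"]*c[0]/c[2]+p["cx"],p["fy"]*c[1]/c[2]+p["cy"]])
def back(n,uv,z):
    p=P[n];R=np.array(p["R"]);d=R.T@np.array([(uv[0]-p["cx"])/p["fx"],(uv[1]-p["cy"])/p["fy"],1]);o=-R.T@p["t"]
    return o+d*(z-o[2])/d[2]
def tri(us,ut):
    A=[];b=[]
    for n,u in(("side",us),("top",ut)):
        p=P[n];R=np.array(p["R"]);t=np.array(p["t"])
        for i,(f,c) in enumerate(((p["fx"],p["cx"]),(p["fy"],p["cy"]))):
            k=(u[i]-c)/f;A.append(R[i]-k*R[2]);b.append(k*t[2]-t[i])
    return np.linalg.lstsq(np.array(A),np.array(b),rcond=None)[0]
def blob(im,lo,hi,box=None):
    m=cv2.inRange(cv2.cvtColor(im,cv2.COLOR_RGB2HSV),lo,hi)
    if box: k=np.zeros_like(m);x0,y0,x1,y1=box;k[y0:y1,x0:x1]=1;m=m*k
    n,l,s,c=cv2.connectedComponentsWithStats(m);i=1+np.argmax(s[1:,4]) if n>1 else 0
    return c[i],s[i].tolist()
E
python3 - <<'E'
from h import *
S=snapshot("side");T=snapshot("top")
cS=blob(S,(85,100,40),(95,255,255),(200,260,280,330));cT=blob(T,(85,100,40),(95,255,255),(130,170,190,220))
print("coaster",cS,cT,back("side",cS[0],.016),back("top",cT[0],.016))
pS=blob(S,(5,150,100),(20,255,255),(200,150,260,190));pT=blob(T,(5,150,100),(20,255,255),(240,140,300,190))
print("pad",pS,pT,tri(pS[0],pT[0]))
gS=blob(S,(45,80,40),(75,255,255),(220,145,260,190));gT=blob(T,(45,80,60),(75,255,255),(260,150,300,190))
print("mark",gS,gT,tri(gS[0],gT[0]))
bS=blob(S,(110,90,30),(125,255,255),(215,190,250,230));bT=blob(T,(110,60,30),(125,255,255),(210,155,245,190))
print("cap",bS,bT,tri(bS[0],bT[0]))
a=cv2.resize(S[140:270,140:270,::-1],(600,600),interpolation=cv2.INTER_CUBIC)
cv2.imwrite("pics/sc.png",a)
a=cv2.resize(T[95:195,170:300,::-1],(780,600),interpolation=cv2.INTER_CUBIC)
cv2.imwrite("pics/tc.png",a)
E
```

```text
coaster (array([236.04103672, 294.11339093]), [219, 278, 35, 33, 926]) (array([158.84434655, 195.49632893]), [145, 181, 29, 30, 681]) [0.47308833 0.29375462 0.016     ] [0.47640636 0.29051801 0.016     ]
pad (array([230.67213115, 171.71311475]), [222, 166, 18, 12, 122]) (array([267.41975309, 160.29012346]), [260, 153, 15, 15, 162]) [ 0.57378323 -0.047512    0.0959351 ]
mark (array([239.5, 167. ]), [239, 166, 2, 3, 4]) (array([279.19230769, 164.73076923]), [275, 162, 9, 6, 26]) [ 0.55933516 -0.08314581  0.08204232]
cap (array([232.56441718, 206.04907975]), [223, 199, 19, 15, 163]) (array([228.50454545, 172.74545455]), [220, 164, 18, 19, 220]) [0.53860692 0.06747342 0.08563522]
```

View pics/sc.png

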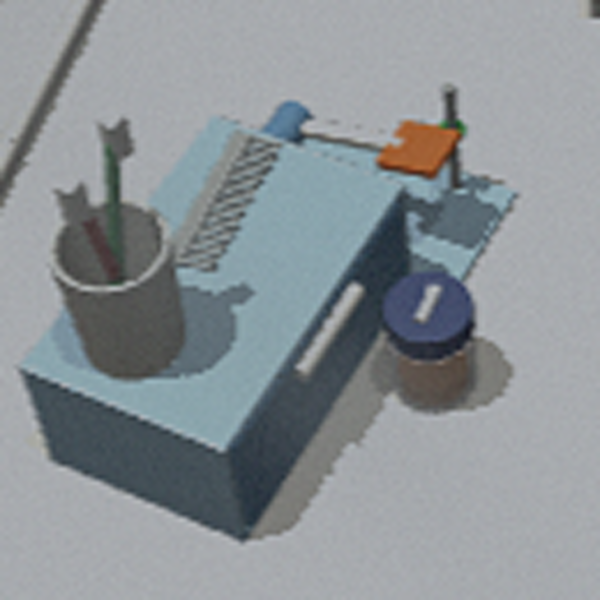

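View pics/tc.png

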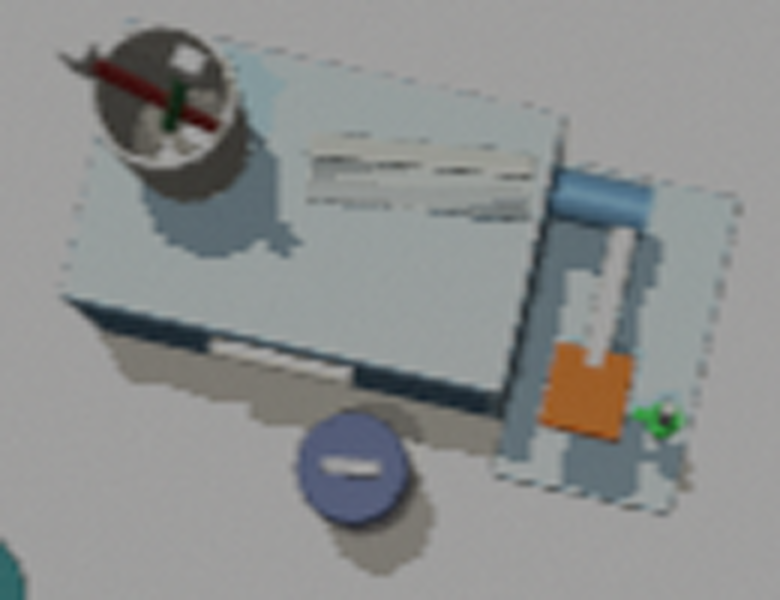

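```bash
cat >> h.py <<'E'
from scipy.optimize import least_squares
def U(q,p): c,s=np.cos(q[2]),np.sin(q[2]);return np.array([q[0]+c*p[0]-s*p[1],q[1]+s*p[0]+c*p[1],.012+p[2]])
E
python3 - <<'E'
from h import *
t=lambda x,y:np.array([170+x/6,95+y/6]);s=lambda x,y:np.array([140+x*13/60,140+y*13/60])
ob=[("top",(-.07,.11,.1),t(65,297)),("top",(-.07,-.11,.1),t(497,388)),("top",(.07,-.11,.1),t(563,117)),
("side",(-.07,.11,.1),s(227,450)),("side",(.07,.11,.1),s(22,370)),("side",(-.07,-.11,.1),s(408,190)),("side",(.07,-.11,.1),s(215,117)),
("top",(-.057,-.15,.088),(267.5,160.3)),("side",(-.057,-.15,.088),(230.7,171.7))]
f=lambda q:np.concatenate([proj(n,U(q,p))-u for n,p,u in ob])
r=least_squares(f,[.63,.08,-.2]);q=r.x;print(q,np.round(r.fun,1))
post=U(q,(-.06,-.19,0));print("post",post,"pad",U(q,(-.057,-.15,.088)))
for h in(.056,.06,.065,.07,.074,.105):
    print(h,proj("side",U(q,(-.06,-.19,h))),proj("top",U(q,(-.06,-.19,h))))
print("jar cap side/top px z=.09",back("top",(228.5,172.7),.0915),back("side",(140+430*13/60,140+310*13/60),.093))
print("jar top proj",back("top",t(354,465),.093))
E
```

```text
[ 0.66111853  0.08741133 -0.21691689] [-1.9  1.1  0.1  2.  -0.6  0.5 -0.3  0.1 -1.  -0.9 -0.7 -2.1 -0.9 -1.2
 -0.2  0.5 -0.5 -0.8]
post [ 0.56163283 -0.08522296  0.012     ] pad [ 0.57317132 -0.04680599  0.1       ]
0.056 [237.63217102 169.2929672 ] [279.88195431 166.05943871]
0.06 [237.57744881 168.4193355 ] [279.95163503 165.8945519 ]
0.065 [237.50869757 167.32173246] [280.03938614 165.68690479]
0.07 [237.43955605 166.21789872] [280.12786812 165.4775282 ]
0.074 [237.3839596  165.33030989] [280.19918609 165.30876712]
0.105 [236.94435288 158.31205589] [280.76849662 163.96159683]
jar cap side/top px z=.09 [0.53939592 0.06726196 0.0915    ] [0.53292202 0.07612619 0.093     ]
jar top proj [0.53982212 0.06568031 0.093     ]
```

Call:
servo_tool(increments=[[0.05,-0.02,0,0,0,0.088,0.093],[0.05,-0.02,0,0,0,0.088,0.093],[0.05,-0.02,0,0,0,0.088,0.093],[0.05,-0.02,0,0,0,0.088,0.093],[0.05,-0.02,0,0,0,0.088,0.093]])

```text
time: 0.82
tool_pos: [0.3898, -0.521, 0.2377]
orientation: [[0.977, -0.215, -0.0], [-0.215, -0.977, 0.0], [-0.0, -0.0, -1.0]]
contact_force: [0.2, -1.6, 1.2]
finger_gap: 0.999
gripper_force: 0.0
```

```bash
cat >> h.py <<'E'
from scipy.spatial.transform import Rotation as Ro
def togo(X,yaxis=None):
    s=arm.get_state();R=np.array(s["orientation"]);print("t",round(s["time"],2),"pos",np.round(s["tool_pos"],4),"F",np.round(s["contact_force"],1),"gap",round(s["finger_gap"],3),"gf",round(s["gripper_force"],1))
    print("shift(tool)",np.round(R.T@(np.array(X)-s["tool_pos"]),4))
    if yaxis is not None:
        y=np.array([*yaxis,0]);z=np.array([0,0,-1.]);G=np.c_[np.cross(y,z),y,z];print("rot",np.round(Ro.from_matrix(R.T@G).as_rotvec(),3))
YU=(-.2152,-.9766)
E
python3 -c "
from h import *
togo((.538,.067,.2),YU)"
```

```text
t 0.82 pos [ 0.3898 -0.521   0.2377] F [ 0.2 -1.6  1.2] gap 0.999 gf 0.0
shift(tool) [ 0.0182 -0.6061  0.0378]
rot [-0.  0. -0.]
```

Call:
servo_tool(increments=[[0.002,-0.055,0,0,0,0,0.093],[0.002,-0.055,0,0,0,0,0.093],[0.002,-0.055,0,0,0,0,0.093],[0.002,-0.055,0,0,0,0,0.093],[0.002,-0.055,0,0,0,0,0.093]])

```text
time: 1.45
tool_pos: [0.4569, -0.2536, 0.2377]
orientation: [[0.977, -0.212, 0.0], [-0.212, -0.977, 0.0], [0.0, -0.0, -1.0]]
contact_force: [0.8, 0.5, 0.6]
finger_gap: 1.0
gripper_force: 0.0
```

Call:
servo_tool(increments=[[0.002,-0.055,0,0,0,0,0.093],[0.002,-0.055,0,0,0,0,0.093],[0.002,-0.055,0,0,0,0,0.093],[0.002,-0.055,0,0,0,0,0.093],[0,-0.055,0,0,0,0,0.093]])

```text
time: 2.08
tool_pos: [0.5231, 0.0133, 0.2377]
orientation: [[0.977, -0.213, 0.0], [-0.213, -0.977, -0.0], [0.0, -0.0, -1.0]]
contact_force: [1.7, -0.2, 0.6]
finger_gap: 0.996
gripper_force: 0.0
```

```bash
python3 -c "
from h import *
togo((.538,.067,.2),YU)
cv2.imwrite('pics/t1.png',cv2.resize(snapshot('top')[95:215,130:300,::-1],(800,565),interpolation=cv2.INTER_CUBIC))"
```

```text
t 2.08 pos [0.5231 0.0133 0.2377] F [ 1.7 -0.2  0.6] gap 0.996 gf 0.0
shift(tool) [ 0.0031 -0.0556  0.0377]
rot [-0.    -0.     0.003]
```

Call:
servo_tool(increments=[[0.001,-0.02,0.01,0,0,0,0.093],[0.001,-0.018,0.015,0,0,0,0.093],[0.001,-0.018,0.015,0,0,0,0.093],[0,0,0,0,0,0,0.093],[0,0,0,0,0,0,0.093]])

```text
time: 2.75
tool_pos: [0.5377, 0.0646, 0.1976]
orientation: [[0.977, -0.214, -0.0], [-0.214, -0.977, -0.001], [-0.0, 0.001, -1.0]]
contact_force: [0.4, 0.3, 0.5]
finger_gap: 1.004
gripper_force: 0.0
```

```bash
python3 -c "
from h import *
togo((.538,.068,.062),YU)
a=cv2.resize(snapshot('top')[110:230,140:300,::-1],(400,300),interpolation=cv2.INTER_CUBIC)
b=cv2.resize(snapshot('side')[140:260,160:320,::-1],(400,300),interpolation=cv2.INTER_CUBIC)
cv2.imwrite('pics/t1.png',np.hstack([a,b]))"
```

```text
t 2.75 pos [0.5377 0.0646 0.1976] F [0.4 0.3 0.5] gap 1.004 gf 0.0
shift(tool) [-0.0005 -0.0035  0.1356]
rot [0.001 0.    0.001]
```

View pics/t1.png

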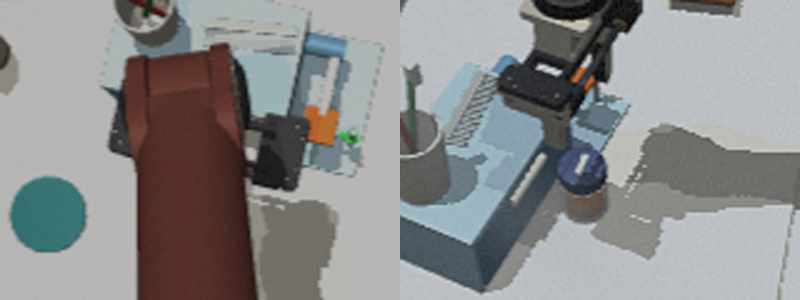

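The gripper is lined up over the jar, with its cap at about (583,170) in the side crop and the fingers on either side of it, so I'll descend.

Call:
servo_tool(increments=[[0,-0.002,0.02,0,0,0,0.093],[0,-0.001,0.02,0,0,0,0.093],[0,0,0.02,0,0,0,0.093],[0,0,0.02,0,0,0,0.093],[0,0,0.015,0,0,0,0.093]])

```text
time: 3.48
tool_pos: [0.5385, 0.0678, 0.1024]
orientation: [[0.977, -0.214, 0.001], [-0.214, -0.977, -0.0], [0.001, 0.0, -1.0]]
contact_force: [-0.1, 0.0, -0.7]
finger_gap: 1.004
gripper_force: 0.0
```

Call:
servo_tool(increments=[[0,0,0.015,0,0,0,0.093],[0,0,0.015,0,0,0,0.093],[0,0,0.01,0,0,0,0.093],[0,0,0,0,0,0,0.075],[0,0,0,0,0,0,0.068]])

```text
time: 4.1
tool_pos: [0.5387, 0.0687, 0.063]
orientation: [[0.977, -0.212, 0.001], [-0.212, -0.977, 0.0], [0.001, -0.0, -1.0]]
contact_force: [-0.1, 0.3, 0.4]
finger_gap: 0.832
gripper_force: 0.0
```

Call:
servo_tool(increments=[[0,0,0,0,0,0,0.064],[0,0,0,0,0,0,0.06],[0,0,0,0,0,0,0.056],[0,0,0,0,0,0,0.05],[0,0,0,0,0,0,0.045]])

```text
time: 4.72
tool_pos: [0.5386, 0.069, 0.063]
orientation: [[0.977, -0.212, 0.001], [-0.212, -0.977, 0.001], [0.001, -0.001, -1.0]]
contact_force: [0.4, 1.2, 1.1]
finger_gap: 0.599
gripper_force: 30.0
```

Call:
servo_tool(increments=[[0,0,0,0,0,0,0.045],[0,0,0,0,0,0,0.045],[0,0,-0.001,0,0,0,0.045],[0,0,-0.002,0,0,0,0.045],[0,0,-0.003,0,0,0,0.045]])

```text
time: 5.35
tool_pos: [0.5379, 0.0683, 0.0685]
orientation: [[0.977, -0.213, -0.001], [-0.213, -0.977, -0.0], [-0.001, 0.001, -1.0]]
contact_force: [-0.1, -0.3, -1.2]
finger_gap: 0.595
gripper_force: 30.0
```

Call:
servo_tool(increments=[[-0.002,0,-0.008,0,0,0,0.045],[-0.005,0,-0.012,0,0,0,0.045],[-0.008,-0.005,-0.012,0,0,0,0.045],[-0.01,-0.015,-0.005,0,0,0,0.045],[-0.015,-0.025,0,0,0,0,0.045]])

```text
time: 5.98
tool_pos: [0.5087, 0.1221, 0.1066]
orientation: [[0.977, -0.214, 0.002], [-0.214, -0.977, 0.001], [0.001, -0.001, -1.0]]
contact_force: [-0.9, 0.4, -1.2]
finger_gap: 0.6
gripper_force: 30.0
```

Call:
servo_tool(increments=[[-0.015,-0.035,0,0,0,0,0.045],[-0.015,-0.035,0,0,0,0,0.045],[-0.015,-0.035,0,0,0,0,0.045],[-0.013,-0.03,0,0,0,0,0.045],[-0.008,-0.015,0,0,0,0,0.045]])

```text
time: 6.6
tool_pos: [0.4743, 0.2853, 0.1058]
orientation: [[0.978, -0.208, -0.001], [-0.208, -0.978, 0.002], [-0.001, -0.001, -1.0]]
contact_force: [0.7, -1.2, -1.0]
finger_gap: 0.6
gripper_force: 30.0
```

```bash
python3 -c "
from h import *
togo((.475,.292,.068))
a=cv2.resize(snapshot('side')[200:350,150:350,::-1],(640,480),interpolation=cv2.INTER_CUBIC)
cv2.imwrite('pics/s2.png',a)"
```

```text
t 6.6 pos [0.4743 0.2853 0.1058] F [ 0.7 -1.2 -1. ] gap 0.6 gf 30.0
shift(tool) [-0.0007 -0.0067  0.0378]
```

View pics/s2.png

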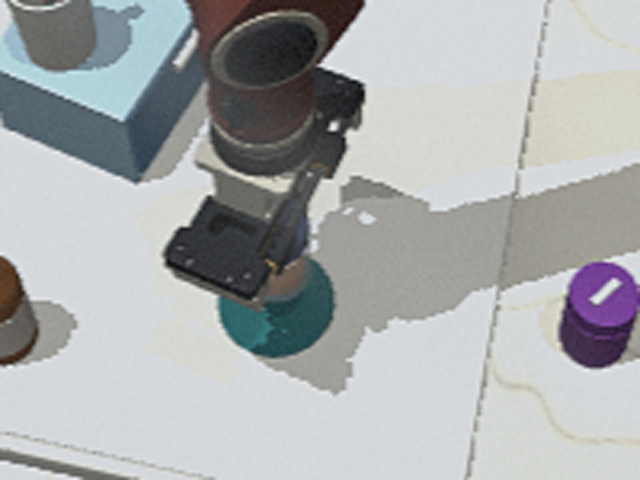

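The jar hangs over the coaster, its base at about (290,280) and the coaster at (277,305) in the crop, so I'll lower it gently.

Call:
servo_tool(increments=[[0,-0.004,0.012,0,0,0,0.045],[0,-0.003,0.012,0,0,0,0.045],[0,0,0.007,0,0,0,0.045],[0,0,0.003,0,0,0,0.045],[0,0,0.002,0,0,0,0.045]])

```text
time: 7.28
tool_pos: [0.4779, 0.2881, 0.0695]
orientation: [[0.977, -0.213, 0.0], [-0.213, -0.977, -0.0], [0.0, 0.0, -1.0]]
contact_force: [-0.1, 0.6, -0.5]
finger_gap: 0.597
gripper_force: 30.0
```

Call:
servo_tool(increments=[[0,0,0.001,0,0,0,0.045],[0,0,0,0,0,0,0.045],[0,0,0,0,0,0,0.045],[0,0,0,0,0,0,0.045],[0,0,0,0,0,0,0.045]])

```text
time: 7.9
tool_pos: [0.4777, 0.2886, 0.0688]
orientation: [[0.977, -0.212, 0.0], [-0.212, -0.977, 0.0], [0.0, -0.0, -1.0]]
contact_force: [-0.8, -0.4, -0.9]
finger_gap: 0.598
gripper_force: 30.0
```

Call:
servo_tool(increments=[[0,0,0.001,0,0,0,0.045],[0,0,0,0,0,0,0.045],[0,0,0.0005,0,0,0,0.045],[0,0,0,0,0,0,0.045],[0,0,0,0,0,0,0.045]])

```text
time: 8.52
tool_pos: [0.4777, 0.2886, 0.0672]
orientation: [[0.977, -0.213, 0.0], [-0.213, -0.977, 0.0], [-0.0, -0.0, -1.0]]
contact_force: [-0.7, -0.1, -1.7]
finger_gap: 0.597
gripper_force: 30.0
```

Call:
servo_tool(increments=[[0,0,0.0005,0,0,0,0.045],[0,0,0,0,0,0,0.045],[0,0,0.0005,0,0,0,0.045],[0,0,0,0,0,0,0.045],[0,0,0,0,0,0,0.045]])

```text
time: 9.15
tool_pos: [0.4777, 0.2886, 0.0669]
orientation: [[0.977, -0.213, 0.0], [-0.213, -0.977, 0.0], [0.0, -0.0, -1.0]]
contact_force: [-1.5, -0.6, 4.9]
finger_gap: 0.601
gripper_force: 30.0
```

Call:
servo_tool(increments=[[0,0,0,0,0,0,0.058],[0,0,0,0,0,0,0.065],[0,0,0,0,0,0,0.08],[0,0,0,0,0,0,0.093],[0,0,0,0,0,0,0.093]])

```text
time: 9.78
tool_pos: [0.4777, 0.2885, 0.0661]
orientation: [[0.977, -0.213, -0.0], [-0.213, -0.977, 0.0], [-0.0, -0.0, -1.0]]
contact_force: [0.1, -0.6, 0.4]
finger_gap: 0.968
gripper_force: 0.0
```

Call:
servo_tool(increments=[[0,0,-0.015,0,0,0,0.093],[0,0,-0.03,0,0,0,0.093],[0,0,-0.04,0,0,0,0.093],[0,0,-0.04,0,0,0,0.093],[0,0,-0.035,0,0,0,0.093]])

```text
time: 10.4
tool_pos: [0.4778, 0.2886, 0.229]
orientation: [[0.977, -0.213, 0.002], [-0.213, -0.977, 0.001], [0.002, -0.002, -1.0]]
contact_force: [-0.1, -0.3, 0.2]
finger_gap: 1.001
gripper_force: 0.0
```

```bash
python3 -c "
from h import *
togo((.5732,-.0468,.2),YU)"
```

```text
t 10.4 pos [0.4778 0.2886 0.229 ] F [-0.1 -0.3  0.2] gap 1.001 gf 0.0
shift(tool) [0.1644 0.3075 0.0288]
rot [-0.002 -0.002  0.003]
```

```bash
python3 -c "
from h import *
I=np.mean([snapshot('side').astype(float) for _ in range(8)],0).clip(0,255).astype(np.uint8)
cv2.imwrite('pics/avg_side.png',I[:,:,::-1])
m=cv2.resize(I[150:185,220:255,::-1],(560,560),interpolation=cv2.INTER_NEAREST)
j=cv2.resize(I[240:320,205:270,::-1],(240,295),interpolation=cv2.INTER_CUBIC)
o=np.zeros((560,800,3),np.uint8);o[:,:560]=m;o[:295,560:]=j;cv2.imwrite('pics/m3.png',o)
q=[.6611,.0874,-.2169]
for h in(0,.056,.065,.074,.105):print(h,[np.round((proj('side',U(q,(-.06+a,-.19+b,h)))-[220,150]+.5)*16) for a,b in((0,0),)])
print(-np.array(P['side']['R']).T@P['side']['t'])
"
```

```text
0 [array([302., 506.])]
0.056 [array([290., 317.])]
0.065 [array([288., 285.])]
0.074 [array([286., 253.])]
0.105 [array([279., 141.])]
[0.29596539 0.79736845 1.09636511]
```

View pics/m3.png

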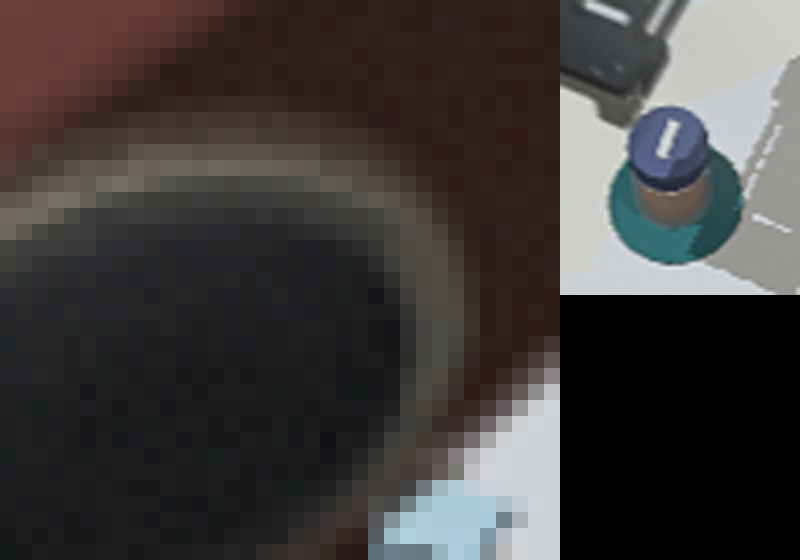

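The jar stands upright and well inside the coaster, at about (670,165) in the inset. The arm hides the marker from here, so I'll move over to the pad with the fingers closed.

Call:
servo_tool(increments=[[0,0.04,0,0,0,0,0.0],[0,0.055,0,0,0,0,0.0],[0,0.055,0,0,0,0,0.0],[0,0.055,0,0,0,0,0.0],[0,0.055,0,0,0,0,0.0]])

```text
time: 11.42
tool_pos: [0.4215, 0.0327, 0.2256]
orientation: [[0.977, -0.212, -0.001], [-0.212, -0.977, -0.0], [-0.001, 0.001, -1.0]]
contact_force: [0.9, 0.1, 0.2]
finger_gap: 0.511
gripper_force: 0.0
```

Call:
servo_tool(increments=[[0.02,0.035,0,0,0,0,0.0],[0.035,0.012,0,0,0,0,0.0],[0.04,0,0,0,0,0,0.0],[0.04,0,0,0,0,0,0.0],[0.03,0,0,0,0,0,0.0]])

```text
time: 12.05
tool_pos: [0.5746, -0.047, 0.2249]
orientation: [[0.977, -0.213, -0.002], [-0.213, -0.977, 0.0], [-0.002, 0.0, -1.0]]
contact_force: [0.2, 0.5, -0.3]
finger_gap: 0.011
gripper_force: 0.0
```

```bash
python3 -c "
from h import *
togo((.583,-.049,.12),YU)
I=snapshot('side');S=I
cv2.imwrite('pics/s4.png',cv2.resize(I[130:200,200:280,::-1],(640,560),interpolation=cv2.INTER_CUBIC))
c=blob(S,(110,90,30),(125,255,255),(200,220,290,330));print(c,back('side',c[0],.093))"
```

```text
t 12.05 pos [ 0.5746 -0.047   0.2249] F [ 0.2  0.5 -0.3] gap 0.011 gf 0.0
shift(tool) [0.0088 0.0002 0.1049]
rot [0.    0.002 0.002]
(array([229.11009174, 281.35779817]), [224, 271, 15, 21, 109]) [0.48557503 0.30015317 0.093     ]
```

Call:
servo_tool(increments=[[0.006,0,0.025,0,0,0,0.0],[0.003,0,0.03,0,0,0,0.0],[0,0,0.025,0,0,0,0.0],[0,0,0.015,0,0,0,0.0],[0,0,0.005,0,0,0,0.0]])

```text
time: 12.72
tool_pos: [0.5817, -0.0483, 0.125]
orientation: [[0.977, -0.213, -0.002], [-0.213, -0.977, 0.0], [-0.002, 0.0, -1.0]]
contact_force: [0.6, 0.7, -0.0]
finger_gap: 0.003
gripper_force: 0.0
```

Call:
servo_tool(increments=[[0,0,0.007,0,0,0,0.0],[0,0,0.007,0,0,0,0.0],[0,0,0.007,0,0,0,0.0],[0,0,0.006,0,0,0,0.0],[0,0,0,0,0,0,0.0]])

```text
time: 13.35
tool_pos: [0.5813, -0.0481, 0.0988]
orientation: [[0.977, -0.212, -0.003], [-0.212, -0.977, 0.001], [-0.003, -0.0, -1.0]]
contact_force: [-4.5, 1.5, 5.8]
finger_gap: 0.003
gripper_force: 2.6
```

```bash
python3 -c "
from h import *
togo((.583,-.049,.096),YU)
I=np.mean([snapshot('side').astype(float) for _ in range(6)],0).clip(0,255).astype(np.uint8)
cv2.imwrite('pics/s5.png',cv2.resize(I[140:200,200:280,::-1],(800,600),interpolation=cv2.INTER_CUBIC))"
```

```text
t 13.35 pos [ 0.5813 -0.0481  0.0988] F [-4.5  1.5  5.8] gap 0.003 gf 2.6
shift(tool) [0.0019 0.0005 0.0028]
rot [-0.     0.003  0.003]
```

View pics/s5.png

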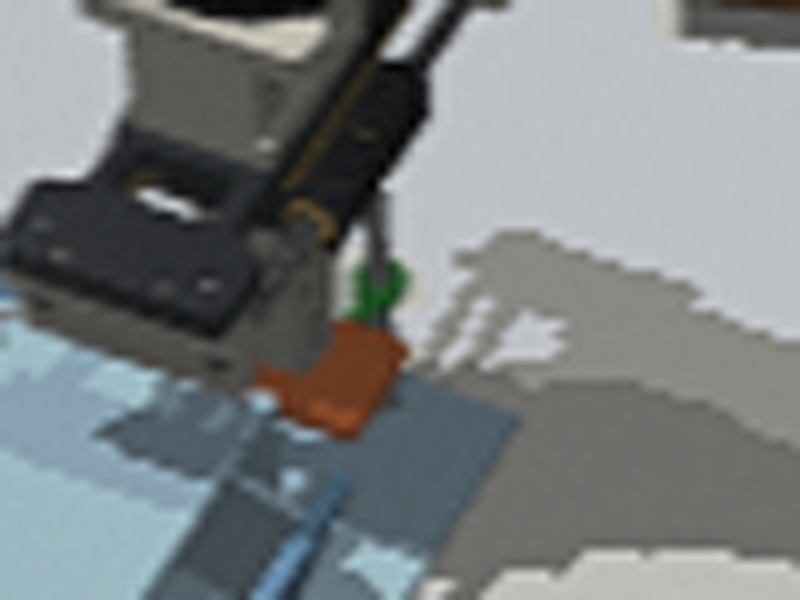

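Now the pressed pad is clearly visible, with front corners at about (345,410) and (408,345). The green collar spans x 352–410 and y 255–318, and still sits slightly below or level with the pad. I'll quantify that with the model.

```bash
python3 -c "
from h import *
I=cv2.imread('pics/s5.png')
m=cv2.inRange(cv2.cvtColor(I,cv2.COLOR_BGR2HSV),(45,90,30),(80,255,255))
ys,xs=np.nonzero(m);print('green',xs.min(),xs.max(),ys.min(),ys.max())
for x0 in range(350,415,6):
    c=ys[xs==x0]
    if len(c):print(x0,c.min(),c.max(),end=' | ')
print()
q=[.6611,.0874,-.2169]
pr=lambda p:(proj('side',U(q,p))-[200,140]+.5)*10
hp=np.array(.0678)
for nm,x,y in(('FR',-.079,-.17),('FL',-.079,-.13),('RR',-.035,-.17)):print(nm,np.round(pr((x,y,hp+ (0))),0))
th=np.linspace(0,2*np.pi,60)
for h in(.056,.058,.06,.062,.064,.066,.068):
    C=np.array([pr((-.06+.009*np.cos(t),-.19+.009*np.sin(t),h+d)) for t in th for d in(-.003,.003)]);k=C[np.argmax(C[:,0])]
    print(h,np.round(C.min(0)),np.round(C.max(0)))
"
```

```text
green 350 404 263 321
350 312 317 | 356 308 318 | 362 272 320 | 368 274 319 | 374 286 314 | 380 287 313 | 386 284 309 | 392 263 304 | 398 267 295 | 404 276 280 | 
FR [407. 337.]
FL [347. 429.]
RR [276. 291.]
0.056 [352. 269.] [411. 326.]
0.058 [351. 265.] [411. 322.]
0.06 [351. 261.] [411. 318.]
0.062 [351. 256.] [410. 313.]
0.064 [350. 252.] [410. 309.]
0.066 [350. 247.] [410. 305.]
0.068 [350. 243.] [410. 300.]
```

```bash
python3 -c "
from h import *
I=np.mean([snapshot('side').astype(float) for _ in range(10)],0).clip(0,255).astype(np.uint8)
x0,y0,k=222,160,25
im=cv2.resize(I[y0:y0+24,x0:x0+30,::-1],(750,600),interpolation=cv2.INTER_CUBIC)
q=[.6611,.0874,-.2169]
pr=lambda p:np.round((proj('side',U(q,p))-[x0,y0]+.5)*k).astype(int)
a=arm.get_state();hp=a['tool_pos'][2]-.031;print(a['tool_pos'],a['contact_force'])
hz=hp
for dz in(0,-.008):
    cv2.polylines(im,[np.array([pr((x,y,hz+dz)) for x,y in((-.079,-.17),(-.079,-.13),(-.035,-.13),(-.035,-.17))])],True,(255,255,255),1)
th=np.linspace(0,2*np.pi,40)
for d in(-.003,.003):cv2.polylines(im,[np.array([pr((-.06+.009*np.cos(t),-.19+.009*np.sin(t),.062+d)) for t in th])],True,(255,0,255),1)
cv2.imwrite('pics/o6.png',im)"
```

```text
[ 0.5813366  -0.04814259  0.09922997] [-4.66006206  1.38763991  4.90542259]
```

View pics/o6.png

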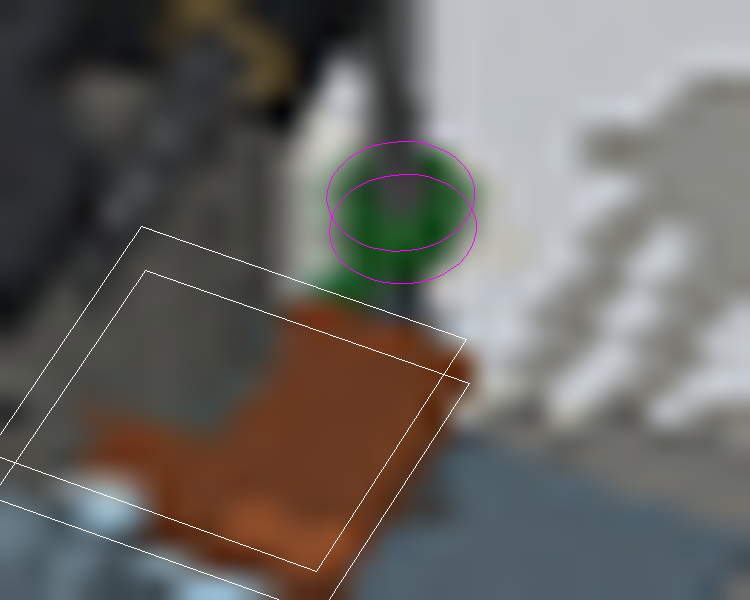

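```bash
python3 -c "
from h import *
I=np.mean([snapshot('side').astype(float) for _ in range(10)],0)
g=I[:,:,1]-np.maximum(I[:,:,0],I[:,:,2])
print(np.round(g[163:175,233:243]).astype(int))
q=[.6611,.0874,-.2169];k=20
th=np.linspace(0,2*np.pi,60)
def ren(h,dx=0):
    pts=np.array([(proj('side',U(q,(-.06+.009*np.cos(t),-.19+.009*np.sin(t),h+d)))-[225+dx,155]+.5)*k for t in th for d in(-.003,.003)])
    m=np.zeros((25*k,25*k),np.uint8);cv2.fillConvexPoly(m,cv2.convexHull(pts.astype(np.int32)),255)
    return cv2.resize(cv2.GaussianBlur(m,(0,0),k*.5),(25,25),interpolation=cv2.INTER_AREA)/255.
W=np.clip(g[155:180,225:250],0,None);cols=slice(14,17)
for h in np.arange(.058,.070,.002):
    M=ren(h);r=[]
    for dx in(-.5,-.25,0,.25,.5):
        M=ren(h,dx)[:,cols];w=W[:,cols];a=(M*w).sum()/(M*M).sum();r.append(((w-a*M)**2).sum())
    yc=(np.arange(25)@M)/M.sum(0)+155
    print(round(h,3),np.round(yc,2),np.round(r))
w=W[:,cols];w=w*(w>4);print('obs',(np.arange(25)@w)/w.sum(0)+155)"
```

```text
[[ -8  -3  -5  -3   2  -2  -4  -5  -4  -4]
 [ -2   0  -3  -3   0  -1  -4  -5  -5  -4]
 [  1  -1   0   0   0  -1  -5  -6  -6  -4]
 [  0  -1  16  23   3   7  37   6  -3  -5]
 [ -1  11  26  28   1  -4  32  34   6  -1]
 [ -1  11  24  44  19  20  42  29   4  -2]
 [ -1   5  16  46  48  48  45  11   2   0]
 [ -1  11  24  47  42  39  22   3   0   0]
 [  1  19  40  40  15   9  -1  -2  -5  -5]
 [-26 -52 -40 -11   0  -3  -4  -5  -6  -5]
 [-34 -50 -49 -50 -53 -43 -14  -5  -6  -6]
 [-36 -48 -48 -47 -49 -48 -51 -42  -3   0]]
0.058 [168.83 168.87 168.95] [3277. 3002. 2803. 2679. 2671.]
0.06 [168.4  168.41 168.39] [2302. 1903. 1595. 1402. 1369.]
0.062 [167.97 167.98 168.03] [1770. 1288.  909.  664.  626.]
0.064 [167.54 167.56 167.67] [1840. 1356.  970.  736.  716.]
0.066 [167.08 167.11 167.15] [2439. 2059. 1786. 1643. 1692.]
0.068 [166.65 166.66 166.76] [3380. 3137. 3006. 2980. 3116.]
0.07 [166.21 166.22 166.24] [4554. 4459. 4438. 4509. 4662.]
obs [167.90106802 167.57914573 167.42307692]
```

Call:
servo_tool(increments=[[0,0,0.002,0,0,0,0.0],[0,0,0.002,0,0,0,0.0],[0,0,0,0,0,0,0.0],[0,0,0,0,0,0,0.0],[0,0,0,0,0,0,0.0]])

```text
time: 15.28
tool_pos: [0.5816, -0.0482, 0.0955]
orientation: [[0.977, -0.212, -0.002], [-0.212, -0.977, 0.001], [-0.002, -0.0, -1.0]]
contact_force: [-4.8, 1.9, 6.5]
finger_gap: 0.004
gripper_force: 3.2
```

```bash
python3 -c "
from h import *
togo((.5813,-.0481,.0953))
I=np.mean([snapshot('side').astype(float) for _ in range(8)],0)
g=I[:,:,1]-np.maximum(I[:,:,0],I[:,:,2]);print(np.round(g[164:177,233:243]).astype(int))
I=np.clip(I,0,255).astype(np.uint8)
cv2.imwrite('pics/f7.png',cv2.resize(I[120:300,130:310,::-1],(600,600),interpolation=cv2.INTER_CUBIC))
print(arm.get_state()['tool_pos'])"
```

```text
t 15.28 pos [ 0.5816 -0.0482  0.0955] F [-4.8  1.9  6.5] gap 0.004 gf 3.2
shift(tool) [-0.0003  0.      0.0002]
[[-10  -1  -6  -3   1   0  -4  -5  -4  -4]
 [ -2  -1   0   0  -1  -2  -5  -6  -6  -5]
 [ -1   0  16  22   4   8  37   6  -1  -4]
 [ -1  11  25  26   2  -3  33  34   6  -1]
 [ -1  10  25  44  20  21  42  27   4  -1]
 [  0   6  16  46  48  48  43  12   2   0]
 [ -1  11  24  49  42  39  22   4  -1   0]
 [  0  19  37  36  17   8  -1  -2  -7  -5]
 [-18 -11   7  10   2  -2  -4  -5  -5  -5]
 [-25 -52 -43 -22  -3   0  -5  -6  -5   1]
 [-38 -50 -48 -49 -53 -45 -10  -4  -7   0]
 [-36 -48 -48 -48 -48 -49 -51 -49 -18   0]
 [-44 -48 -46 -48 -48 -48 -50 -43  -6   0]]
[ 0.58158593 -0.04820401  0.09555541]
```

View pics/f7.png

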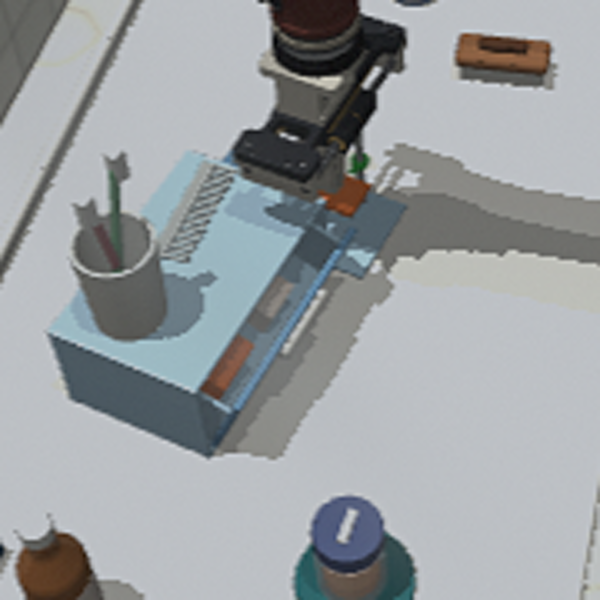

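The drawer is open, the marker hasn't moved and the jar stands on the coaster at (347,545). The pad top is at about 64.5 mm, and I measured the marker at about 64 mm. I'll hand in.

```bash
python3 -c "
from rig import arm
print(arm.job_done())"
```

```text
the job is handed in; nothing more can be done
None
```

I moved the jar upright onto the coaster and let it go, then pressed the lever until the pad top was at about 64.5 mm (the green marker measured about 64 mm); the job was handed in at about 15.7 s with the lever still held and the drawer open.

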